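Set the pleat dial to the pinned scale line

ROBOT

A 6-joint arm with a two-finger parallel gripper is mounted at the origin on the work surface. World frame = base frame: x ahead of the robot, y to its left, z up, the work surface at z = 0. Lengths are in m, angles in rad, forces in N, time in s.
With the tool pointing down it reaches from about 0.375 to 0.825 m from the base axis. Payload 5.5 kg.
Tool frame: the origin (TCP) lies between the finger pads; the fingertips stand 8 mm ahead of it and the grasp point (between the pads) lies 11 mm behind it (tip_reach is the distance from the TCP to the fingertips, in m); z points along the fingers, y is the line along which they close (so a half turn about z gives the same grasp; the last joint's range is limited). The gripper opens to 85 mm and grips with 20 to 120 N. Pads are 22 mm wide; open, the fingers measure 114 mm over their backs; the gripper's body (76 mm by 85 mm) begins 54 mm behind the grasp point. The pads swing forward as they close: fully open they stand 13 mm farther back than shut.
Start: joints at [1.322, 0.314, -0.047, 1.21, 0, 1.571], TCP at [0.148, 0.582, 0.239] pointing down, gripper open.
Joint ranges: [-2.67, 2.67], [-0.69, 1.73], [-1.03, 1.25], [-2.08, 2.16], [-1.42, 1.45], [-3.14, 3.14]. Speed limits (rad/s): [2.39, 2.39, 3.01, 3.14, 3.14, 3.14].

INTERFACE

Orientations are given as a unit quaternion [w, x, y, z].
In Python, from rig import * gives the robot as it stands. The module is installed in compiled form; this text tells all that it offers.
- The arm moves only by the tool carry_out, never from a script. Its argument "motion" is one flat list of numbers, 7 for each row, row after row: the turn, a rotation vector about the tool's x, y, z in rad, then the shift along the tool's x, y, z in cm, then the opening, from -1 (shut) to 1 (fully open), so that 0 is half open. In form: [ax, ay, az, x, y, z, fingers, ax, ay, az, x, y, z, fingers, ...]. A call has 1 to 20 rows; each row is the pose to reach, as a shift and turn from the pose commanded when the call began, along the tool's axes at that moment; what a row does not reach only later rows make up. A row lasts 1/10 s, in which the tool goes at most 50 mm and 8.59 degrees, less where a joint would pass 70% of its speed; a pose out of reach is approached as far as the arm can. A call with a gripper value outside its range is refused whole. The fingers move at their own pace and stop on an object; the grip force is fixed at half the most. Time passes only in rows, so rows that repeat a pose let the fingers close. It gives the time, the measured TCP pose, the force, the opening and the grip force at its end, in the units of the state.
- state(): the state, without advancing time (a new reading comes with each control period).
- get_image(name): name is "scene" or "top" or "wrist"; returns (picture, depth): 480x640x3 uint8, red, green, blue; 480x640 float32, m along the optical axis (not along the pixel's ray), 0 where there is no reading.
- camera_info(name): a dict with "intrinsics" (3x3 intrinsics, pixels), "view" (4x4, takes a point from world to camera coordinates); the wrist camera has in their place "hand_eye" (4x4, takes a point from camera to tool coordinates, whose origin is the TCP and whose axes are the flange's). Camera axes: x right, y up, looking along -z (the intrinsics and any distortion apply to the point x, -y, -z); pixel columns grow to the right and rows downward; lengths in m; the calibration is good to about 2 mm. A picture is of the moment at which its call begins: read the wrist's pose just before it. camera_info takes no time and is no camera call.
- finish_job(): hands the job in; it is judged then, once.
The state is a dict: "time": time; "joints": joint angles; "joint_vel": joint speeds; "effort": joint torques, N m; "tcp_pos": TCP position; "ee_rot": TCP orientation; "force": force on the tool from outside, world axes, zero at the start; "ft_torque": the same for the moment, N m; "grip_width": finger opening in m; "finger_force": force on a finger pad.
Only numpy, scipy, OpenCV 4.12 (cv2) and the standard library are available. Lean on these libraries where they do the work, as an engineer would, in place of code of your own. Each camera call takes 0.05 s, during which the arm holds its last target. There are 200 camera calls.

TASK

On the fan maker's creasing jig, turn the dial by pushing its upright thumb peg with your fingertips until the pointer lines up with the scale line at the tall setting pin, then leave it there. Push gently and do not pinch or grip the peg; leave the fan, jar, brush and weight beside the jig where they are.

Things in the scene. Friction and masses are not known exactly. Their poses are not given: they have to be found in the camera images.
- jig: Fixed grey metal housing of the creasing jig, 250 x 250 mm and 42 mm high, on the work surface. Origin at the centre of its underside, straight below the dial's axis; z up. A white scale ring (radius 97 mm, top at 45 mm) lies on it, black scale lines every 15 degrees. Beyond its +x side are two steel creasing rollers between side plates 60 mm high, 120 to 200 mm from the axis.
- dial_axis (a point): Point on the dial's vertical axis at the height of the dial's upper face, 55 mm above the work surface. The dial is an aluminium disc of 136 mm diameter, 9 mm thick, with a hub 28 mm across that stands 6 mm above its face.
- peg (a point): Centre of the top of the black thumb peg, the only tall thing on the dial: an upright round peg, 18 mm in diameter, rising 37 mm above the dial's face (top 92 mm above the work surface), 48 mm from the axis, on the opposite side of the dial from the pointer. It turns with the dial.
- pointer (a point): Tip of the black index pointer painted on the dial's face, 80 mm from the axis (it reaches over the scale ring). Its x axis points radially outward along the pointer, z up; it turns with the dial.
- dial (a joint): Angle of the dial in rad, growing anticlockwise seen from above; at 0 the pointer points along the jig's +x and the peg is on the jig's -x side. Stops at -2.6 and +2.6. Friction of 0.12 N m holds the dial wherever it is left (about 2.5 N at the peg turns it); no spring. It starts within 0.3 rad of 0.
- setting_pin: The target: the only tall pin on the jig, brass, mushroom-shaped, with a head 24 mm across, fixed in one of six holes beside the scale ring, 106 mm from the dial's axis. Origin at its foot on the axis of the pin, 42 mm above the work surface; it rises 36 mm. The holes are at 45, 75 and 105 degrees to either side of the jig's +x; the other five hold flat brass plugs 12 mm across, 2.5 mm high. The scale line to set is the one that runs from the dial towards this pin.
- fan: Bystander: folded fan, dark wood and paper, 240 x 24 x 22 mm, lying beside the jig on the surface. Origin at the centre of its underside, x along it.
- glue_jar: Bystander: jar with a cap, 60 mm across and 75 mm high, standing. Origin at the centre of its underside.
- brush: Bystander: brush 200 mm long lying on the surface, x along it. Origin at the centre of its underside.
- weight: Bystander: brass paperweight with a waist and a knob, 50 mm across and 49 mm high. Origin at the centre of its underside.

How it is judged:
By the outcome, as a careful person would: the job done as asked, in the order asked, and still so for the second after the job is handed in, with the robot touching nothing.
It also fails if it takes over 45 s, if anything falls off the work surface, if the arm or the gripper's body presses on something with over 40 N, if the wrist force passes 120 N, or if a joint passes its speed limit or range.

## Working session

There is one attempt and no reset: what is moved stays moved. The work goes in short steps, Python scripts to look and compute and a tool call to move; the robot and the scene stay as the last step left them, time stands still between calls to the robot, and variables do not carry over. Pictures are saved under pics/ and viewed, at most 10 in all, crops included, and the job is handed in when it is done.

Besides the shell and the picture viewer there is one more tool, called after ">>>" in YAML: its name, and indented under it one key for each argument. carry_out: Moves the arm, as the interface text tells. Its arguments: {"type":"object","properties":{"motion":{"type":"array"}},"required":["motion"]}

```bash
mkdir -p pics
python3 - <<'E'
from rig import *
import cv2,numpy as np
np.set_printoptions(precision=4,suppress=True)
s=state();print(s['time'],s['tcp_pos'],s['ee_rot'],s['grip_width'])
for n in('top','scene'):
    p,d=get_image(n);cv2.imwrite(f'pics/{n}0.png',p[...,::-1]);np.savez(f'{n}0.npz',p=p,d=d)
    print(n,camera_info(n))
E
```

```text
0.0 [0.1476 0.581  0.2384] [-0.0001  0.1241  0.9923 -0.0009] 0.08555908243084435
top {'intrinsics': array([[564.7701,   0.    , 315.8532],
       [  0.    , 564.7701, 237.7437],
       [  0.    ,   0.    ,   1.    ]]), 'view': array([[-0.0062, -0.9999,  0.0154,  0.0337],
       [ 0.9957, -0.0048,  0.092 , -0.5565],
       [-0.0919,  0.0159,  0.9956, -1.1894],
       [ 0.    ,  0.    ,  0.    ,  1.    ]])}
scene {'intrinsics': array([[523.7219,   0.    , 315.6139],
       [  0.    , 523.7219, 239.7928],
       [  0.    ,   0.    ,   1.    ]]), 'view': array([[-0.1381,  0.9904, -0.001 ,  0.0467],
       [-0.7739, -0.1072,  0.6241,  0.3647],
       [ 0.6181,  0.087 ,  0.7813, -1.2567],
       [ 0.    ,  0.    ,  0.    ,  1.    ]])}
```

View pics/top0.png

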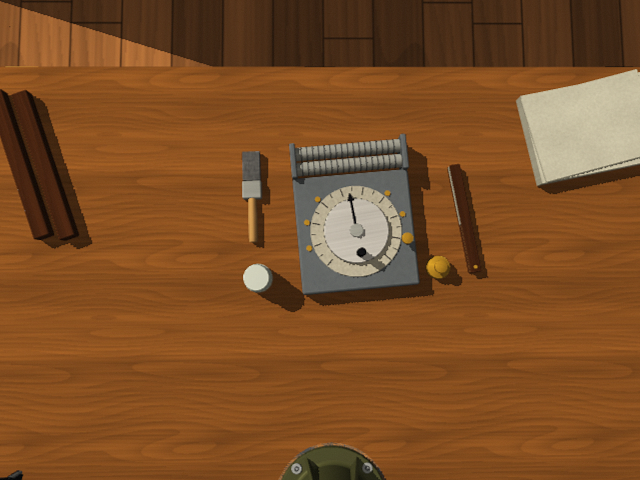

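View pics/scene0.png

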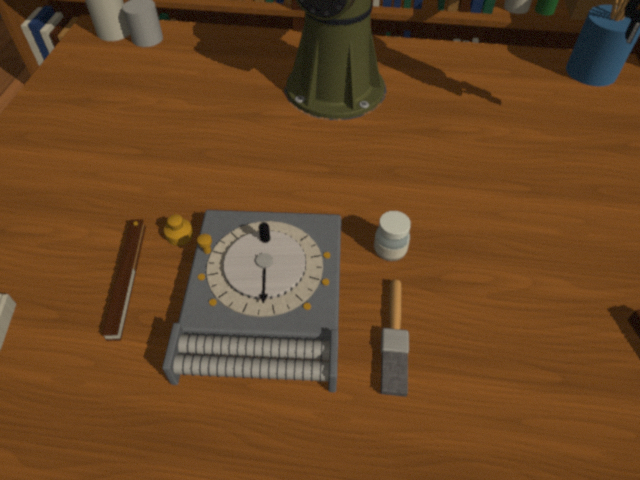

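The top view shows the jig centred near (357,230) with its rollers up the image (world +x). The tall pin is at (408,238), right of the jig at about -105°. The peg is at (361,252) and the pointer tip at (350,195). The dial therefore has to turn clockwise by about 110°. The scene view agrees.

```bash
cat > h.py <<'E'
from rig import *
import cv2,numpy as np
np.set_printoptions(precision=4,suppress=True)
def ray(n,uv,z):
    c=camera_info(n);K=c['intrinsics'];V=c['view'];R=V[:3,:3];o=-R.T@V[:3,3]
    r=R.T@np.array([(uv[0]-K[0,2])/K[0,0],-(uv[1]-K[1,2])/K[1,1],-1]);return o+r*(z-o[2])/r[2]
def proj(n,P):
    c=camera_info(n);q=c['view']@np.r_[P,1];K=c['intrinsics'];q=q[:3]
    return np.array([K[0,2]-K[0,0]*q[0]/q[2],K[1,2]+K[1,1]*q[1]/q[2]])
def blobs(m,lo,hi=1e9):
    n,l,st,c=cv2.connectedComponentsWithStats(m.astype(np.uint8))
    return [(c[i],st[i]) for i in range(1,n) if lo<=st[i][4]<=hi]
E
python3 - <<'E'
from h import *
for n,roi in(('top',(285,150,430,300)),('scene',(160,195,345,335))):
    p=np.load(f'{n}0.npz')['p'];h=cv2.cvtColor(p,cv2.COLOR_RGB2HSV).astype(int)
    w=np.zeros(p.shape[:2],bool);w[roi[1]:roi[3],roi[0]:roi[2]]=1
    print(n,'orange')
    for c,s in blobs(w&(h[...,1]>120)&(h[...,2]>110)&(h[...,0]>10)&(h[...,0]<30),6,300):print(c,s,ray(n,c,.0445)[:2],ray(n,c,.078)[:2])
    print('black')
    for c,s in blobs(w&(p.max(2)<45),15):print(c,s,ray(n,c,.055)[:2],ray(n,c,.092)[:2])
    x0,y0,x1,y1=roi;cv2.imwrite(f'pics/{n}c.png',cv2.resize(p[y0:y1,x0:x1,::-1],None,fx=4,fy=4,interpolation=cv2.INTER_CUBIC))
E
```

```text
top orange
[425.9256 158.4215] [415 150  15  30 121] [ 0.7251 -0.207 ] [ 0.7173 -0.1997]
[426.663  211.1413] [421 188   9  61 276] [ 0.6107 -0.2058] [ 0.6061 -0.1986]
[386.8889 192.5185] [384 190   6   6  27] [ 0.6512 -0.1215] [ 0.6454 -0.1167]
[317.     198.7083] [315 196   5   6  24] [0.6384 0.028 ] [0.633  0.0286]
[401.963  213.4074] [399 211   7   6  27] [ 0.6061 -0.1529] [ 0.6015 -0.1472]
[306.5 222. ] [304 220   6   5  26] [0.5885 0.0506] [0.5845 0.0506]
[407.01 237.39] [402 232  11  11 100] [ 0.5547 -0.1626] [ 0.5516 -0.1566]
[308.7407 247.5926] [306 245   6   6  27] [0.5341 0.0461] [0.5316 0.0462]
[427.9722 266.25  ] [426 260   4  14  36] [ 0.4933 -0.2057] [ 0.4919 -0.1985]
[306.8421 297.6842] [304 295   8   5  19] [0.4288 0.0506] [0.4293 0.0506]
[415.1124 298.0899] [394 296  36   4  89] [ 0.4265 -0.1769] [ 0.427  -0.1706]
black
[297.9545 178.5455] [293 177  11   5  22] [0.68   0.0682] [0.6726 0.0677]
[351.5532 205.4681] [348 195   8  28  47] [ 0.622  -0.0447] [ 0.6164 -0.0417]
[361.0167 252.0667] [357 248   9   9  60] [ 0.5233 -0.0634] [ 0.5209 -0.0598]
scene orange
[205.3158 242.0211] [198 234  14  20 190] [ 0.535  -0.1651] [ 0.56   -0.1525]
[326.4706 254.5588] [323 252   7   6  34] [0.5331 0.0458] [0.5583 0.0485]
[201.  276.5] [198 274   7   6  38] [ 0.6062 -0.1527] [ 0.6279 -0.1407]
[325.1389 281.3889] [322 279   7   6  36] [0.5878 0.0505] [0.6103 0.053 ]
[212.4186 301.9767] [209 299   8   7  43] [ 0.6513 -0.1214] [ 0.6708 -0.1109]
[306.8   305.925] [304 303   7   7  40] [0.6379 0.0278] [0.6581 0.0313]
black
[263.931  232.1448] [260 223   9  19 145] [ 0.5077 -0.0666] [ 0.5372 -0.0576]
[262.8542 291.5417] [260 276   7  25  48] [ 0.6276 -0.044 ] [ 0.6508 -0.0363]
```

View pics/topc.png

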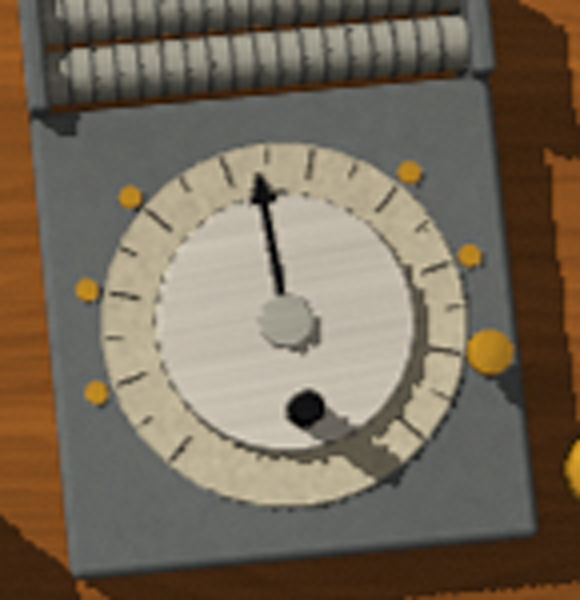

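The crop confirms the pin at -105°, with the scale line running to it at about crop (443,350). The peg top is at crop (305,408). Next I fit the jig frame and work out the approach.

```bash
cat >> h.py <<'E'
def toolmove(P,yaw=None):
    """shift (cm, tool axes) and turn about tool z to put TCP at P with tool y at world yaw"""
    from scipy.spatial.transform import Rotation as Ro
    s=state();q=s['ee_rot'];R=Ro.from_quat([q[1],q[2],q[3],q[0]]).as_matrix()
    y=np.arctan2(R[1,1],R[0,1])
    return R.T@(np.array(P)-s['tcp_pos'])*100, None if yaw is None else y-yaw
E
python3 - <<'E'
from h import *
a=np.deg2rad([-45,45,-75,75,105]);M=.106*np.c_[np.cos(a),np.sin(a)]
T=np.array([[.6512,-.1215],[.6384,.028],[.6061,-.1529],[.5885,.0506],[.5341,.0461]])
S=np.array([[.6513,-.1214],[.6379,.0278],[.6062,-.1527],[.5878,.0505],[.5331,.0458]])
D=(T+S)/2;H=(M-M.mean(0)).T@(D-D.mean(0));yaw=np.arctan2(H[0,1]-H[1,0],H[0,0]+H[1,1])
R=lambda t:np.array([[np.cos(t),-np.sin(t)],[np.sin(t),np.cos(t)]])
c=D.mean(0)-R(yaw)@M.mean(0);print('c',c,'yaw',np.rad2deg(yaw),'res',D-(M@R(yaw).T+c))
np.savez('jig.npz',c=c,yaw=yaw)
pin=np.array([.5516,-.1566])-c;print('pin r,ang',np.linalg.norm(pin),np.rad2deg(np.arctan2(pin[1],pin[0])-yaw))
pg=np.array([.5209,-.0598])-c;ang=np.arctan2(pg[1],pg[0]);print('peg r,ang-180',np.linalg.norm(pg),np.rad2deg(ang-yaw)+180)
for off in(.032+.012,):
    # push dir tangent cw
    t=np.array([np.sin(ang),-np.cos(ang)]);P=c+.048*np.array([np.cos(ang),np.sin(ang)])-t*off
    print('start',P,'yaw',np.rad2deg(np.arctan2(t[1],t[0])),toolmove([*P,.16],np.arctan2(t[1],t[0])),toolmove([*P,.077]))
E
```

```text
c [ 0.5699 -0.0535] yaw 5.06653537067534 res [[ 0.      0.0001]
 [ 0.0002  0.0001]
 [-0.0002  0.0003]
 [-0.0001 -0.0004]
 [ 0.     -0.0001]]
pin r,ang 0.10471836905842097 -105.15242138240241
peg r,ang-180 0.04944175617679224 2.254250238580397
start [ 0.5279 -0.1033] yaw 97.32078560925575 (array([-53.7103, -56.9457,   7.941 ]), np.float64(-0.37657661047155266)) (array([-53.7103, -56.9331,  16.241 ]), None)
```

>>> carry_out:
  motion: [0,0,-0.38,-53.7,-56.9,7.9,-1,0,0,-0.38,-53.7,-56.9,7.9,-1,0,0,-0.38,-53.7,-56.9,7.9,-1,0,0,-0.38,-53.7,-56.9,7.9,-1,0,0,-0.38,-53.7,-56.9,7.9,-1,0,0,-0.38,-53.7,-56.9,7.9,-1,0,0,-0.38,-53.7,-56.9,7.9,-1,0,0,-0.38,-53.7,-56.9,7.9,-1,0,0,-0.38,-53.7,-56.9,7.9,-1,0,0,-0.38,-53.7,-56.9,7.9,-1,0,0,-0.38,-53.7,-56.9,7.9,-1,0,0,-0.38,-53.7,-56.9,7.9,-1,0,0,-0.38,-53.7,-56.9,7.9,-1,0,0,-0.38,-53.7,-56.9,7.9,-1,0,0,-0.38,-53.7,-56.9,7.9,-1,0,0,-0.38,-53.7,-56.9,7.9,-1,0,0,-0.38,-53.7,-56.9,7.9,-1,0,0,-0.38,-53.7,-56.9,7.9,-1,0,0,-0.38,-53.7,-56.9,7.9,-1,0,0,-0.38,-53.7,-56.9,7.9,-1]

```text
time: 2.1
tcp_pos: [0.5275, -0.101, 0.1604]
ee_rot: [-0.0, -0.066, 0.998, 0.0]
force: [1.0, 0.1, -0.7]
grip_width: 0.0001
finger_force: 0.0
```

Run:
```python
from h import *
s=state();print(s['time'],s['joints'],s['tcp_pos'],s['grip_width'],s['force'])
print(toolmove([.5279,-.1033,.077],np.deg2rad(97.3)))
p,_=get_image('scene');cv2.imwrite('pics/s1.png',p[...,::-1])
```

```text
2.1 [-0.1893  0.2421 -0.3269  1.002   0.0002 -0.3221] [ 0.5275 -0.101   0.1604] 7.706977388314395e-05 [ 1.036   0.136  -0.6757]
(array([-0.0067, -0.2338,  8.3435]), np.float64(0.005351872116785561))
```

View pics/s1.png

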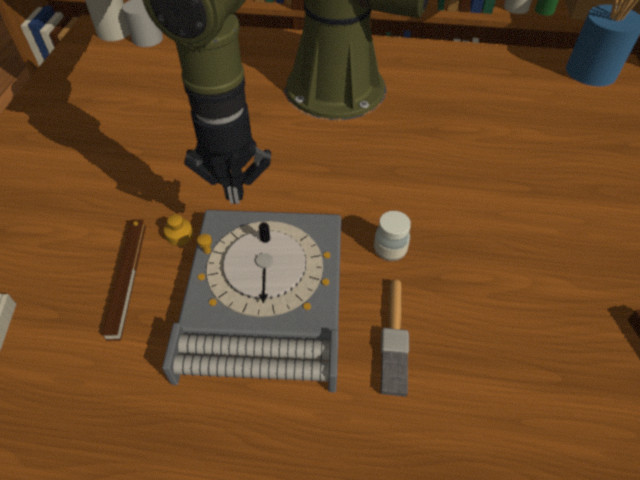

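The closed fingertips are at about (233,198), just on the robot side of the peg at (264,232), with clear space below. I'll descend now.

>>> carry_out:
  motion: [0,0,0,0,-0.2,3,-1,0,0,0,0,-0.2,5.5,-1,0,0,0,0,-0.2,7,-1,0,0,0,0,-0.2,8.2,-1,0,0,0,0,-0.2,8.3,-1,0,0,0,0,-0.2,8.3,-1]

```text
time: 2.75
tcp_pos: [0.5285, -0.1038, 0.0777]
ee_rot: [0.0, -0.066, 0.998, -0.0]
force: [0.1, 0.4, 0.3]
grip_width: -0.0003
finger_force: 0.0
```

Run:
```python
from h import *
from scipy.spatial.transform import Rotation as Ro
z=np.load('jig.npz');c=z['c']
s=state();print(s['time'],s['tcp_pos'],s['force'])
q=s['ee_rot'];R=Ro.from_quat([q[1],q[2],q[3],q[0]]).as_matrix()
y0=np.arctan2(R[1,1],R[0,1]);P0=s['tcp_pos']
# arc: peg angle goes from 187.3 by -d ; TCP sits off behind
for off in(.0235,):
  for d in range(0,111,6):
    a=np.deg2rad(187.3-d);t=np.array([np.sin(a),-np.cos(a)])
    P=np.r_[c+.048*np.array([np.cos(a),np.sin(a)])-t*off,P0[2]]
    print(d,np.round([y0-np.arctan2(t[1],t[0]),*(R.T@(P-P0)*100)],2))
```

```text
2.75 [ 0.5285 -0.1038  0.0777] [0.086  0.4255 0.2709]
0 [ 0.    0.04  2.12 -0.  ]
6 [ 0.11  0.26  2.63 -0.  ]
12 [ 0.21  0.42  3.17 -0.  ]
18 [ 0.32  0.52  3.72 -0.  ]
24 [ 0.42  0.57  4.27 -0.  ]
30 [ 0.53  0.56  4.83 -0.  ]
36 [ 0.63  0.49  5.39 -0.  ]
42 [ 0.74  0.36  5.93 -0.  ]
48 [ 0.84  0.18  6.46 -0.  ]
54 [ 0.95 -0.06  6.97 -0.  ]
60 [ 1.05 -0.35  7.45 -0.  ]
66 [ 1.16 -0.69  7.89 -0.  ]
72 [ 1.26 -1.07  8.3  -0.  ]
78 [ 1.37 -1.49  8.67 -0.  ]
84 [ 1.47 -1.95  8.98 -0.  ]
90 [ 1.58 -2.44  9.25 -0.  ]
96 [ 1.68 -2.96  9.47 -0.  ]
102 [ 1.78 -3.49  9.63 -0.  ]
108 [ 1.89 -4.04  9.74  0.  ]
```

>>> carry_out:
  motion: [0,0,0,0,0.7,0,-1,0,0,0,0,1.3,0,-1,0,0,0,0.02,1.8,0,-1,0,0,0,0.04,2.12,0,-1,0,0,0.05,0.15,2.38,0,-1,0,0,0.11,0.26,2.63,0,-1,0,0,0.16,0.34,2.9,0,-1,0,0,0.21,0.42,3.17,0,-1,0,0,0.27,0.48,3.45,0,-1,0,0,0.32,0.52,3.72,0,-1,0,0,0.37,0.55,4.0,0,-1,0,0,0.42,0.57,4.27,0,-1,0,0,0.48,0.57,4.55,0,-1,0,0,0.53,0.56,4.83,0,-1,0,0,0.58,0.53,5.11,0,-1,0,0,0.63,0.49,5.39,0,-1,0,0,0.69,0.43,5.66,0,-1,0,0,0.74,0.36,5.93,0,-1,0,0,0.79,0.27,6.2,0,-1,0,0,0.84,0.18,6.46,0,-1]

```text
time: 4.75
tcp_pos: [0.5179, -0.0408, 0.0776]
ee_rot: [0.0, 0.348, 0.937, -0.001]
force: [-1.1, -2.5, 2.0]
grip_width: -0.0001
finger_force: 1.4
```

```bash
cat > look.py <<'E'
from h import *
import sys
z=np.load('jig.npz');c=z['c'];yaw=float(z['yaw'])
s=state();print(s['time'],s['tcp_pos'],s['force'],s['joints'])
for n in('top','scene'):
    p,_=get_image(n);cv2.imwrite(f'pics/{n}_{sys.argv[1]}.png',p[...,::-1])
    w=np.zeros(p.shape[:2],np.uint8)
    ring=[proj(n,[*(c+.088*np.array([np.cos(t),np.sin(t)])),.055]) for t in np.linspace(0,6.28,60)]
    cv2.fillPoly(w,[np.int32(ring)],1)
    # black pixels within the dial: height-of-face plane, polar about axis
    for b,st in blobs((w>0)&(p.max(2)<50),8):
        r=ray(n,b,.055)[:2]-c;r2=ray(n,b,.092)[:2]-c
        print(n,b,st,'face r %.4f a %.1f'%(np.linalg.norm(r),np.rad2deg(np.arctan2(r[1],r[0])-yaw)),'top r %.4f a %.1f'%(np.linalg.norm(r2),np.rad2deg(np.arctan2(r2[1],r2[0])-yaw)))
u,v=proj('scene',[*c,.055]).astype(int)
cv2.imwrite(f'pics/c_{sys.argv[1]}.png',cv2.resize(p[v-75:v+75,u-90:u+90,::-1],None,fx=4,fy=4,interpolation=cv2.INTER_CUBIC))
E
python3 look.py a
```

```text
4.75 [ 0.5179 -0.0408  0.0776] [-1.0888 -2.4514  2.0447] [-0.0776  0.289  -0.4746  0.8072 -0.0016  0.6336]
top [361.4696 217.0261] [360 194   8  38 115] face r 0.0298 a -28.5 top r 0.0241 a -25.1
top [336.8238 230.4611] [328 201  14  56 193] face r 0.0404 a 86.1 top r 0.0427 a 91.3
top [360.5802 247.7778] [358 235   7  27  81] face r 0.0387 a -171.5 top r 0.0407 a -177.2
top [338.625 260.375] [338 258   2   5   8] face r 0.0739 a 144.6 top r 0.0766 a 144.0
scene [282.1088 233.6737] [271 221  20  28 285] face r 0.0659 a 158.4 top r 0.0425 a 137.3
scene [231.     284.4054] [227 280  11   8  37] face r 0.0674 a -45.5 top r 0.0819 a -29.0
```

View pics/c_a.png

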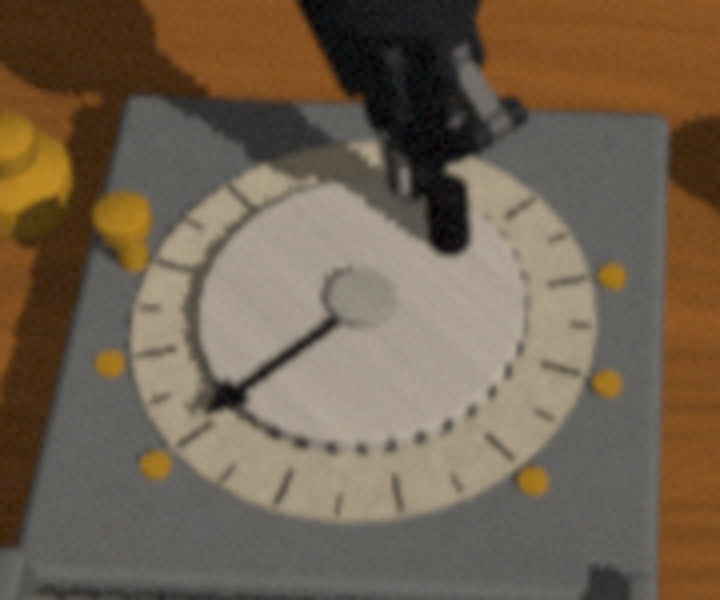

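The pointer is at about -45.5°, which matches the plan. The fingertip is behind the peg and pushing at about 2.5 N. I'll continue along the arc.

```bash
cat > arc.py <<'E'
import numpy as np,sys
# shifts in tool frame at commanded d0 : x' = tool x, y' = push direction, rotating clockwise (+az)
d0,d1,st=map(float,sys.argv[1:4]);off=2.35
def pos(d):  # frame: push tangent = +y, radial outward = ?
    a=np.deg2rad(187.3-d);t=np.array([np.sin(a),-np.cos(a)]);return 4.8*np.array([np.cos(a),np.sin(a)])-t*off,t
P0,t0=pos(d0);x0=np.array([-t0[1],t0[0]])  # tool z down: x = y cross z
for d in np.arange(d0+st,d1+1e-6,st):
    P,t=pos(d);print(d,np.round([np.deg2rad(d-d0),(P-P0)@x0,(P-P0)@t0],2))
E
python3 arc.py 0 6 6; python3 arc.py 48 99 3
```

```text
6.0 [0.1  0.22 0.51]
51.0 [0.05 0.12 0.25]
54.0 [0.1  0.22 0.51]
57.0 [0.16 0.31 0.78]
60.0 [0.21 0.38 1.05]
63.0 [0.26 0.44 1.32]
66.0 [0.31 0.49 1.6 ]
69.0 [0.37 0.52 1.88]
72.0 [0.42 0.54 2.16]
75.0 [0.47 0.54 2.44]
78.0 [0.52 0.53 2.71]
81.0 [0.58 0.51 2.99]
84.0 [0.63 0.46 3.27]
87.0 [0.68 0.41 3.54]
90.0 [0.73 0.34 3.82]
93.0 [0.79 0.26 4.08]
96.0 [0.84 0.16 4.34]
99.0 [0.89 0.05 4.6 ]
```

>>> carry_out:
  motion: [0,0,0.05,0.12,0.25,0,-1,0,0,0.1,0.22,0.51,0,-1,0,0,0.16,0.31,0.78,0,-1,0,0,0.21,0.38,1.05,0,-1,0,0,0.26,0.44,1.32,0,-1,0,0,0.31,0.49,1.6,0,-1,0,0,0.37,0.52,1.88,0,-1,0,0,0.42,0.54,2.16,0,-1,0,0,0.47,0.54,2.44,0,-1,0,0,0.52,0.53,2.71,0,-1,0,0,0.58,0.51,2.99,0,-1,0,0,0.63,0.46,3.27,0,-1,0,0,0.68,0.41,3.54,0,-1,0,0,0.73,0.34,3.82,0,-1,0,0,0.79,0.26,4.08,0,-1,0,0,0.84,0.16,4.34,0,-1,0,0,0.89,0.05,4.6,0,-1,0,0,0.89,0.05,4.6,0,-1]

```text
time: 6.65
tcp_pos: [0.5472, -0.0048, 0.0771]
ee_rot: [-0.0, 0.717, 0.698, -0.0]
force: [-1.8, 0.2, 0.5]
grip_width: -0.0005
finger_force: 0.9
```

```bash
python3 look.py b; python3 arc.py 99 108 2
```

```text
6.65 [ 0.5472 -0.0048  0.0771] [-1.7862  0.2149  0.5293] [-0.0091  0.3363 -0.4083  0.8272  0.0004  1.5885]
top [377.1667 200.1667] [377 194   2  15  18] face r 0.0779 a -40.9 top r 0.0704 a -40.6
top [330.8366 214.5686] [329 196   8  41 153] face r 0.0621 a 53.0 top r 0.0611 a 57.7
top [383.4414 243.5315] [376 225  16  34 111] face r 0.0642 a -121.8 top r 0.0612 a -126.5
scene [283.     225.4667] [282 223   3   7  15] face r 0.0834 a 163.2 top r 0.0566 a 149.5
scene [293.5562 247.4496] [287 226  15  42 347] face r 0.0564 a 124.9 top r 0.0498 a 94.3
scene [280.0909 239.7273] [278 236   5   9  33] face r 0.0526 a 155.3 top r 0.0324 a 124.6
scene [222.8333 256.8667] [219 255   9   5  30] face r 0.0703 a -95.4 top r 0.0638 a -71.2
101.0 [0.03 0.08 0.17]
103.0 [0.07 0.15 0.34]
105.0 [0.1  0.22 0.51]
107.0 [0.14 0.28 0.69]
```

View pics/c_b.png

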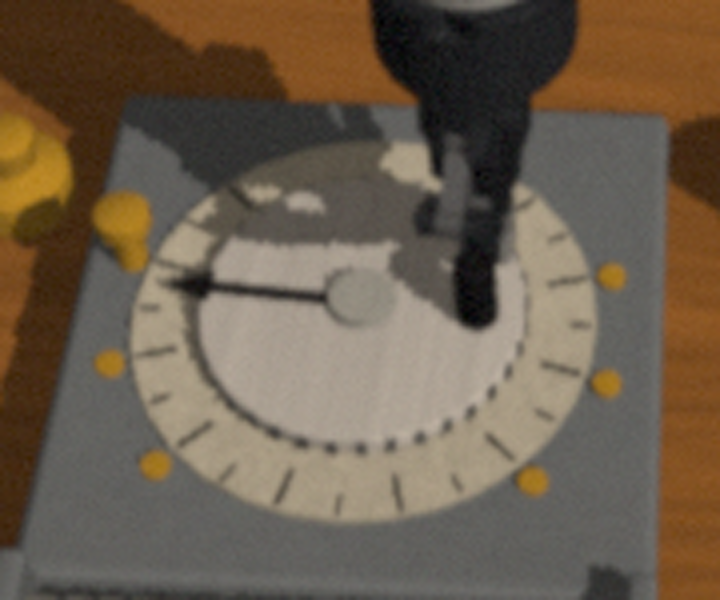

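The pointer tip is at about (165,283) in the crop, near -96°. The target line is at (183,264). I'll advance about 8° and check.

>>> carry_out:
  motion: [0,0,0.02,0.04,0.09,0,-1,0,0,0.03,0.08,0.17,0,-1,0,0,0.05,0.12,0.25,0,-1,0,0,0.07,0.15,0.34,0,-1,0,0,0.09,0.19,0.43,0,-1,0,0,0.1,0.22,0.51,0,-1,0,0,0.12,0.25,0.6,0,-1,0,0,0.12,0.25,0.6,0,-1,0,0,0.12,0.25,0.6,0,-1,0,0,0.12,0.25,0.6,0,-1]

```text
time: 7.75
tcp_pos: [0.5538, -0.0029, 0.0773]
ee_rot: [0.0, 0.757, 0.653, -0.0]
force: [-1.6, 2.0, -1.3]
grip_width: -0.0001
finger_force: 1.1
```

```bash
cat > ptr.py <<'E'
from h import *
import sys
# pointer angle: dark pixels in face-plane polar image of each view, r 20..78 mm, robust line through the axis
z=np.load('jig.npz');c=z['c'];yaw=float(z['yaw'])
lo,hi=float(sys.argv[1]),float(sys.argv[2])
print(state()['tcp_pos'],state()['force'])
A=np.arange(lo,hi,.25);
for n in('top','scene'):
    p=np.load(sys.argv[3]+n+'0.npz')['p'] if len(sys.argv)>3 else get_image(n)[0]
    g=cv2.cvtColor(p,cv2.COLOR_RGB2GRAY).astype(np.float32)
    for z0,rs in((.055,np.arange(.02,.08,.002)),(.045,np.arange(.083,.096,.002))):
        UV=np.float32([[proj(n,[*(c+r*np.array([np.cos(np.deg2rad(a)+yaw),np.sin(np.deg2rad(a)+yaw)])),z0]) for a in A] for r in rs])
        I=cv2.remap(g,UV[...,0],UV[...,1],cv2.INTER_LINEAR)
        if z0==.055:
            out=[]
            for r,row in zip(rs,I):
                d=np.median(row)-row;w=np.clip(d-.5*d.max(),0,None)
                out.append((w*A).sum()/w.sum() if d.max()>30 else np.nan)
            print(n,'pointer per r',np.round(out[::3],1),'median',np.nanmedian(out))
        else:
            m=I.mean(0);print(n,'ring minima',[(A[i],round(float(m[i]))) for i in range(3,len(A)-3) if m[i]==m[i-3:i+4].min() and m[i]<np.median(m)-8])
E
python3 ptr.py -20 20 ./; python3 ptr.py -125 -85
```

```text
[ 0.5538 -0.0029  0.0773] [-1.5678  2.0453 -1.3134]
[ 0.5538 -0.0029  0.0773] [-1.5678  2.0453 -1.3134]Traceback (most recent call last):
  File "ptr.py", line 12, in <module>
    UV=np.float32([[proj(n,[*(c+r*np.array([np.cos(np.deg2rad(a)+yaw),np.sin(np.deg2rad(a)+yaw)])),z0]) for a in A] for r in rs])
                    ~~~~^^^^^^^^^^^^^^^^^^^^^^^^^^^^^^^^^^^^^^^^^^^^^^^^^^^^^^^^^^^^^^^^^^^^^^^^^^^^^^^
  File "h.py", line 8, in proj
    c=camera_info(n);q=c['view']@np.r_[P,1];K=c['intrinsics'];q=q[:3]
ValueError: time passes only in moves, steps and waits
Traceback (most recent call last):
  File "ptr.py", line 12, in <module>
    UV=np.float32([[proj(n,[*(c+r*np.array([np.cos(np.deg2rad(a)+yaw),np.sin(np.deg2rad(a)+yaw)])),z0]) for a in A] for r in rs])
                    ~~~~^^^^^^^^^^^^^^^^^^^^^^^^^^^^^^^^^^^^^^^^^^^^^^^^^^^^^^^^^^^^^^^^^^^^^^^^^^^^^^^
  File "h.py", line 8, in proj
    c=camera_info(n);q=c['view']@np.r_[P,1];K=c['intrinsics'];q=q[:3]
ValueError: time passes only in moves, steps and waits
```

```bash
sed -i "s/^np.set_printoptions.*/&\nimport functools\ncamera_info=functools.lru_cache(camera_info)/" h.py
python3 ptr.py -20 20 ./; python3 ptr.py -125 -85
```

```text
[ 0.5538 -0.0029  0.0773] [-2.114   1.6332 -0.3967]
top pointer per r [3.4 3.5 4.4 4.5 4.5 4.6 4.7 4.7 4.3 4.6] median 4.5016675721251
top ring minima [(np.float64(-15.0), 105), (np.float64(0.25), 138), (np.float64(14.75), 103)]
scene pointer per r [4.1 4.1 4.3 4.6 4.5 4.7 4.4 4.3 4.4 4.4] median 4.416972582546192
scene ring minima [(np.float64(-15.5), 97), (np.float64(-0.25), 120), (np.float64(15.0), 99)]
[ 0.5538 -0.0029  0.0773] [-2.114   1.6332 -0.3967]
top pointer per r [   nan    nan    nan    nan    nan    nan -117.3 -119.5 -121.1 -122.8] median -120.37381562843368
top ring minima [(np.float64(-120.0), 67), (np.float64(-105.5), 73), (np.float64(-89.5), 124)]
scene pointer per r [-105.7 -104.6 -104.4 -104.1 -104.6 -106.7 -109.5 -109.9 -102.9 -102.6] median -104.56286424284599
scene ring minima [(np.float64(-120.25), 85), (np.float64(-106.0), 84), (np.float64(-91.25), 132)]
```

The frame checks out: the scale lines land on multiples of 15°. The gripper's shadow is spoiling this pointer reading, so I'll back the fingertip away and re-measure with the arm clear.

>>> carry_out:
  motion: [0,0,0.12,0.25,0.4,0,-1,0,0,0.12,0.2,-0.4,0,-1,0,0,0.12,0.1,-1.2,0,-1,0,0,0.12,0.1,-1.2,-3,-1,0,0,0.12,0.1,-1.2,-8,-1,0,0,0.12,6,-1.2,-12,-1,0,0,0.12,12,-1.2,-12,-1,0,0,0.12,18,-1.2,-12,-1,0,0,0.12,18,-1.2,-12,-1,0,0,0.12,18,-1.2,-12,-1]

```text
time: 8.9
tcp_pos: [0.5689, 0.1811, 0.1978]
ee_rot: [0.0, 0.793, 0.609, 0.001]
force: [-1.1, 0.1, -0.3]
grip_width: -0.0
finger_force: 0.0
```

```bash
python3 ptr.py -118 -92; python3 look.py c
```

```text
[0.5689 0.1811 0.1978] [-1.1037  0.1372 -0.2533]
top pointer per r [-107.1 -106.7 -106.6 -106.8 -106.7 -106.7 -106.7 -106.7 -106.5 -106.5] median -106.66791195251525
top ring minima [(np.float64(-109.75), 114), (np.float64(-105.0), 110)]
scene pointer per r [-110.2 -109.3 -108.8 -108.6 -108.1 -108.2 -107.9 -107.8 -107.8 -106.8] median -108.15444676580772
scene ring minima [(np.float64(-110.5), 98), (np.float64(-106.0), 103)]
9.0 [0.568  0.1773 0.1972] [-0.2051 -1.214  -0.5961] [ 0.3031  0.3231 -0.1306  1.1171 -0.0009  2.1387]
top [334.2456 224.8772] [331 221   8   9  57] face r 0.0470 a 71.4 top r 0.0480 a 76.9
top [380.5882 234.8824] [363 231  30   8  51] face r 0.0527 a -106.7 top r 0.0488 a -112.0
scene [226.1923 250.1538] [222 248   9   5  26] face r 0.0698 a -107.5 top r 0.0576 a -83.0
scene [290.6048 262.9521] [286 254  10  19 167] face r 0.0438 a 89.6 top r 0.0546 a 60.2
```

View pics/c_c.png

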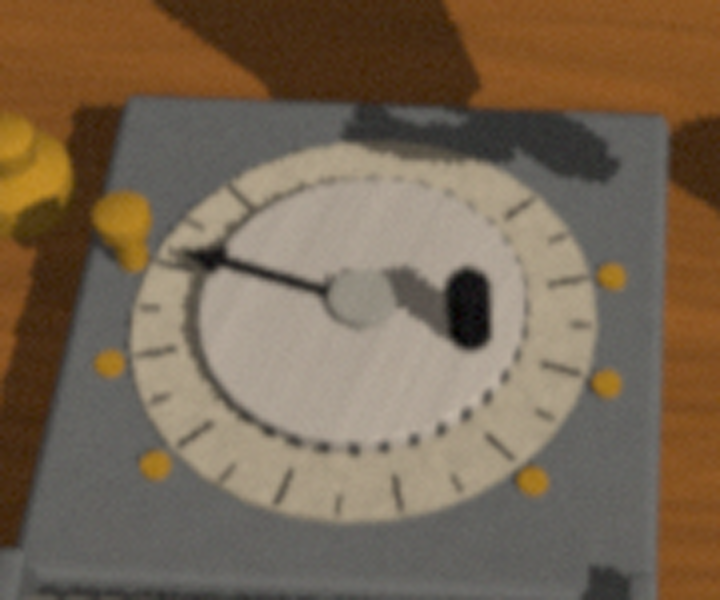

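With the arm clear, the pointer is at about -106.8° and the line is at -105°: roughly 1.8° too far. The backing-off move began with a small extra push, because its rows start from the pose commanded last. I'll go to the other side of the peg and nudge it back gently.

Run:
```python
from h import *
c=np.load('jig.npz')['c'];a=np.deg2rad(78.3);u=np.array([np.cos(a),np.sin(a)]);t=np.array([u[1],-u[0]])
y=np.arctan2(t[1],t[0])
for o,z in((.038,.19),(.038,.077),(.025,.077)):
    P=c+.048*u+t*o;print(P,toolmove([*P,z],y))
```

```text
[ 0.6169 -0.0142] (array([-17.0369,   9.7536,   0.7307]), np.float64(-0.06362412811966078))
[ 0.6169 -0.0142] (array([-17.0269,   9.7545,  12.0307]), np.float64(-0.06362412811966078))
[ 0.6042 -0.0116] (array([-17.1096,   8.4571,  12.0308]), np.float64(-0.06362412811966078))
```

>>> carry_out:
  motion: [0,0,-0.06,0,9.7,0.7,-1,0,0,-0.06,0,9.7,0.7,-1,0,0,-0.06,-5,9.7,0.7,-1,0,0,-0.06,-9,9.7,0.7,-1,0,0,-0.06,-13,9.7,0.7,-1,0,0,-0.06,-17,9.7,0.7,-1,0,0,-0.06,-17,9.7,0.7,-1,0,0,-0.06,-17,9.7,0.7,-1,0,0,-0.06,-17,9.7,0.7,-1]

```text
time: 10.0
tcp_pos: [0.6169, -0.0129, 0.1905]
ee_rot: [0.0, 0.777, 0.63, 0.0]
force: [-0.5, 0.6, 0.5]
grip_width: -0.0
finger_force: 0.0
```

Run:
```python
from h import *
c=np.load('jig.npz')['c'];a=np.deg2rad(78.3);u=np.array([np.cos(a),np.sin(a)]);t=np.array([u[1],-u[0]])
y=np.arctan2(t[1],t[0]);print(state()['tcp_pos'])
for o,z in((.038,.077),(.025,.077)):
    P=c+.048*u+t*o;print(P,toolmove([*P,z],y))
```

```text
[ 0.6169 -0.0129  0.1905]
[ 0.6169 -0.0142] (array([-0.137 ,  0.0198, 11.3473]), np.float64(-0.004359517259111684))
[ 0.6042 -0.0116] (array([-0.1427, -1.2802, 11.3469]), np.float64(-0.004359517259111684))
```

>>> carry_out:
  motion: [0,0,0,-0.1,0,4,-1,0,0,0,-0.1,0,7.5,-1,0,0,0,-0.1,0,9.8,-1,0,0,0,-0.1,0,11,-1,0,0,0,-0.1,0,11.3,-1,0,0,0,-0.1,-0.5,11.3,-1,0,0,0,-0.1,-0.9,11.3,-1,0,0,0,-0.1,-1.2,11.3,-1,0,0,0,-0.1,-1.3,11.3,-1,0,0,0,-0.1,-1.3,11.3,-1,0,0,0,-0.1,-1.3,11.3,-1]

```text
time: 11.1
tcp_pos: [0.6043, -0.0109, 0.0777]
ee_rot: [0.0, 0.777, 0.63, 0.0]
force: [0.3, -0.3, -0.5]
grip_width: -0.0002
finger_force: 0.0
```

```bash
python3 ptr.py -116 -94
```

```text
[ 0.6043 -0.0109  0.0777] [ 0.328  -0.3126 -0.5257]
top pointer per r [nan nan nan nan nan nan nan nan nan nan] median nan
top ring minima []
scene pointer per r [   nan    nan -109.1 -108.7 -108.1 -108.1 -107.8 -107.9 -107.1 -107.4] median -107.87780102543081
scene ring minima [(np.float64(-112.0), 70), (np.float64(-105.75), 59)]ptr.py:19: RuntimeWarning: All-NaN slice encountered
  print(n,'pointer per r',np.round(out[::3],1),'median',np.nanmedian(out))
```

>>> carry_out:
  motion: [0,0,0,0,-0.05,0,-1,0,0,0,0,-0.1,0,-1,0,0,0,0,-0.15,0,-1,0,0,0,0,-0.15,0,-1,0,0,0,0,-0.15,0,-1]

```text
time: 11.7
tcp_pos: [0.6025, -0.0106, 0.0773]
ee_rot: [-0.0, 0.777, 0.63, -0.0]
force: [0.2, 0.7, 0.8]
grip_width: 0.0001
finger_force: 0.0
```

```bash
python3 ptr.py -116 -94 2>&1|grep -v Warn
```

```text
print(n,'pointer per r',np.round(out[::3],1),'median',np.nanmedian(out))
[ 0.6025 -0.0106  0.0773] [0.1692 0.7341 0.7986]
top pointer per r [nan nan nan nan nan nan nan nan nan nan] median nan
top ring minima []
scene pointer per r [   nan    nan -109.  -108.8 -108.2 -108.1 -108.  -107.8 -107.4 -107.3] median -107.982012893036
scene ring minima [(np.float64(-112.0), 70), (np.float64(-105.75), 59)]
```

>>> carry_out:
  motion: [0,0,0,0,-0.05,0,-1,0,0,0,0,-0.1,0,-1,0,0,0,0,-0.15,0,-1,0,0,0,0,-0.15,0,-1,0,0,0,0,-0.15,0,-1]

```text
time: 12.3
tcp_pos: [0.6014, -0.0102, 0.0774]
ee_rot: [0.0, 0.777, 0.63, 0.0]
force: [2.1, 0.0, -1.7]
grip_width: 0.0001
finger_force: 1.3
```

```bash
python3 ptr.py -116 -94 2>&1|grep -v -e Warn -e print -e top
```

```text
[ 0.6014 -0.0102  0.0774] [ 2.0543  0.0409 -1.7007]
scene pointer per r [   nan    nan -108.1 -107.3 -107.6 -107.2 -106.8 -106.8 -106.1 -106.5] median -106.95290389504042
scene ring minima [(np.float64(-111.0), 71), (np.float64(-105.75), 59)]
```

>>> carry_out:
  motion: [0,0,0,0,-0.03,0,-1,0,0,0,0,-0.06,0,-1,0,0,0,0,-0.06,0,-1,0,0,0,0,-0.06,0,-1]

```text
time: 12.8
tcp_pos: [0.6006, -0.01, 0.0774]
ee_rot: [-0.0, 0.777, 0.63, 0.0]
force: [2.9, 0.5, -0.2]
grip_width: -0.0002
finger_force: 1.3
```

```bash
python3 ptr.py -116 -94 2>&1|grep -v -e Warn -e print -e top
```

```text
[ 0.6006 -0.01    0.0774] [ 2.8502  0.4891 -0.2344]
scene pointer per r [   nan    nan    nan -106.8 -106.8 -106.4 -105.8 -105.7 -105.5 -105.1] median -105.94947023045013
scene ring minima [(np.float64(-110.0), 71), (np.float64(-106.0), 58)]
```

Total shift is about +1.9°, right on target. I'll back off the way I came, rise clear of the jig and check.

>>> carry_out:
  motion: [0,0,0,0,0.4,0,-1,0,0,0,0,1.2,0,-1,0,0,0,0,1.5,0,-1,0,0,0,0,1.5,-3,-1,0,0,0,0,1.5,-7,-1,0,0,0,0,1.5,-12,-1,0,0,0,5,1.5,-12,-1,0,0,0,10,1.5,-12,-1,0,0,0,15,1.5,-12,-1,0,0,0,20,1.5,-12,-1,0,0,0,20,1.5,-12,-1,0,0,0,20,1.5,-12,-1]

```text
time: 14.1
tcp_pos: [0.6562, 0.1834, 0.1966]
ee_rot: [0.0, 0.776, 0.631, -0.001]
force: [-0.0, -0.8, 0.4]
grip_width: -0.0001
finger_force: 0.0
```

```bash
python3 ptr.py -118 -92;  python3 look.py d|head -1
```

```text
[0.6562 0.1834 0.1966] [-0.0329 -0.8383  0.4361]
top pointer per r [-105.9 -104.4 -104.7 -104.6 -104.5 -104.5 -104.6 -104.7 -104.5 -104.4] median -104.55162922452558
top ring minima [(np.float64(-108.25), 120), (np.float64(-105.25), 103)]
scene pointer per r [-108.9 -107.6 -107.1 -106.4 -106.1 -106.  -105.9 -105.7 -105.6 -104.5] median -106.0239809873716
scene ring minima [(np.float64(-106.75), 93)]
14.2 [0.6562 0.1814 0.197 ] [-0.1484  0.1482  0.132 ] [ 0.27    0.4861  0.1087  1.1946 -0.0006  2.0495]
```

View pics/top_d.png

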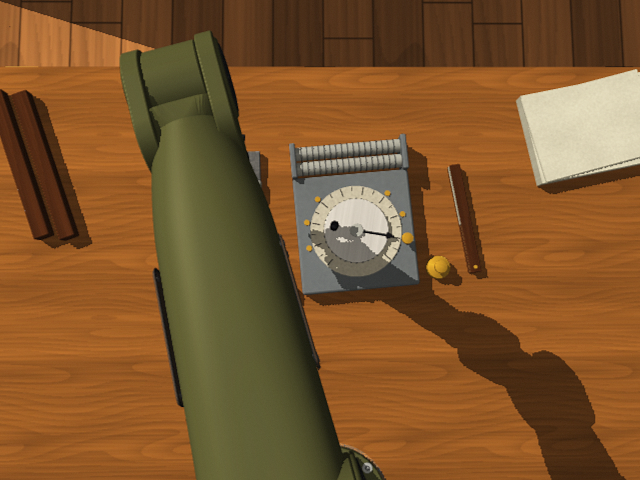

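The pointer tip is at about (395,236), on the scale line aimed at the pin at (408,238). The reading is -104.6° against -105°. The weight and fan are where they started, and the arm is clear. Handing in.

```bash
python3 -c "
from rig import *
print(finish_job())"
```

```text
the job is handed in; nothing more can be done
None
```

The dial now points at the setting pin's scale line to within about 0.5°, after one small overshoot that I nudged back; the job is handed in with the arm clear of the jig, and no move went near the fan, jar, brush or weight (the arm hid the jar and most of the brush in the last picture).

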